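# Slide the brass plate out over the edge of the assembly board

### The job

The rectangular brass plate lies flat on the raised wooden board and cannot be picked up from there by a gloved hand. Slide it, without lifting it off the board, towards the long edge of the board that faces away from the robot, until it sticks out about 25 mm over that edge with its side square to it, and leave it lying flat there. Leave the round brass disc beside it alone.

Things in the scene. Friction and masses are not known exactly. Their poses are not given: they have to be found in the camera images.
- plate: plain rectangular sheet of brass, 100 mm (its x) by 90 mm (its y), 4 mm thick, about 0.3 kg, lying loose and flat on the board. Origin: centre of its underside; z up. Its x axis points roughly to the far edge of the board, within about 15 degrees at the start. It is too wide to grip across; it slides when pushed at its near 90 mm side or dragged by pressing on it.
- disc: round brass disc, 84 mm in diameter, 4 mm thick, lying loose on the board to the left or right of the plate, centres 140 mm or more apart. A bystander, to be left where it is. Origin: centre of its underside.
- board: raised wooden board, a plain block fixed to the bench, 240 mm (its x) by 340 mm (its y), 45 mm high: its flat top, on which plate and disc lie, is 45 mm above the bench. Origin: centre of its underside; x points away from the robot to the far long edge, y along that edge, z up.
- board_edge (a point): middle of the far long top edge of the board (the edge over which the plate must stick out), 120 mm in x from the board's centre and at the height of its top; axes as the board's: x points out over the edge, y along it. Beyond it there is free space down to the bench.
Mind the look-alikes: they are no part of the job. Leave any blue or purple look-alike of the plate alone.

How it is judged:
By the outcome, as a careful person would: the job done as asked, in the order asked, and still so for the second after the job is handed in, with the robot touching nothing.
It also fails if it takes over 32 s, if anything falls off the work surface, if the arm or the gripper's body presses on something with over 40 N, if the wrist force passes 120 N, or if a joint passes its speed limit or range.

### The arm

A 6-joint arm with a two-finger parallel gripper is mounted at the origin on the work surface. World frame = base frame: x ahead of the robot, y to its left, z up, the work surface at z = 0. Lengths are in m, angles in degrees, forces in N, time in s.
With the tool pointing down it reaches from about 0.325 to 1 m from the base axis. Payload 5.1 kg.
Tool frame: the origin (TCP) lies midway between the tips of the shut fingers; the grasp point (between the pads) lies r.grip_point_offset behind it (r.grip_point_offset is the distance from the TCP to the grasp point, in m); z points along the fingers, y is the direction in which the jaws open and shut (so a half turn about z gives the same grasp; the last joint's range is limited). The gripper opens to 85 mm and grips with 20 to 120 N. Pads are 22 mm wide; open, the fingers measure 114 mm over their backs; the gripper's body (76 mm by 85 mm) begins 54 mm behind the grasp point. The pads swing forward as they close: fully open they stand 13 mm farther back than shut.
Start: joints at [-78.186, 7.093, 94.555, -0, 78.352, -4.733], TCP at [0.185, -0.623, 0.231] pointing down, gripper open.
Joint ranges: [-149.61, 149.61], [-58.7, 133.49], [1.44, 155.28], [-77.14, 257.14], [18.33, 153.61], [-166.67, 166.67]. Speed limits (degrees/s): [147.25, 147.25, 180, 180, 180, 180].

### API

Orientations are given as a 3x3 rotation matrix whose columns are the frame's x, y, z axes.
In Python, from cell import r, grip, kinematics, telemetry, viewer, ticket gives the robot as it stands. Calls block until the motion is done:
- r.goto(position, orientation): joint-space move of the TCP to a pose.
- r.move_straight(position, attitude=None, feed=0.15, until_force=None): straight line of the TCP; attitude=None keeps the orientation; feed is the mean speed in m/s. With until_force (N) it stops when the force on the tool has changed by that much, and returns True; else False.
- r.move_joints(angles): joint-space move.
- grip(opening, force=None): opening from 0.0 (shut) to 1.0 (fully open); force is the grip in N (None keeps the last); returns when the fingers have stopped.
- r.hold(seconds).
- kinematics.solve_ik(position, orientation): joint angles nearest the present ones, or None.
- telemetry.state(): the state.
- viewer.get_image(name): name is "side" or "top" or "wrist"; returns a dict with "frame" (400x640x3 uint8, red, green, blue), "K" (3x3 intrinsics, pixels), "k1" (the pictures are not rectified: a ray, as slopes to the right and down, at radius r is drawn at 1 + k1 r^2 times it, then the intrinsics apply), "pose" (4x4, takes a point from camera to world coordinates). Camera axes: x right, y up, looking along -z (the intrinsics and any distortion apply to the point x, -y, -z); pixel columns grow to the right and rows downward; lengths in m; the calibration is good to about 2 mm. A picture is of the moment at which its call begins. There is no depth.
A pose or a line that the arm cannot do raises r.MotionError and nothing moves.
- ticket.job_done(): hands the job in, once; it reports no verdict.
The state is a dict: "time_s": time; "joints": joint angles; "joint_vel": joint speeds; "joint_torque": joint torques, N m; "eef_pos": TCP position; "eef_rot": TCP orientation; "wrist_force": force on the tool from outside, world axes, zero at the start; "wrist_torque": the same for the moment, N m; "width": opening from 0.0 (shut) to 1.0 (fully open).
Only numpy, scipy, OpenCV 4.12 (cv2) and the standard library are available. Lean on these libraries where they do the work, as an engineer would, in place of code of your own. Each camera call takes 0.05 s, during which the arm holds its last target.

## Working session

There is one attempt and no reset: what is moved stays moved. The work goes in short steps, each a Python script; the robot and the scene stay as the last script left them, time stands still between calls to the robot, and variables do not carry over. Pictures are saved under pics/ and viewed, and the job is handed in when it is done.

```bash
ls; mkdir -p pics; python3 - <<'E'
from cell import r, grip, kinematics, telemetry, viewer, ticket
import cv2,numpy as np
for n in("top","side"):
    d=viewer.get_image(n); cv2.imwrite(f"pics/{n}0.png",d["frame"][:,:,::-1]); print(n,d["K"],d["k1"],np.round(d["pose"],3))
s=telemetry.state();print(s["time_s"],s["eef_rot"],r.grip_point_offset)
E
```

```text
pics
top [[370.7562327    0.         324.89800778]
 [  0.         370.7562327  199.39151975]
 [  0.           0.           1.        ]] -0.06871602088530697 [[ 0.014  0.981 -0.195  0.522]
 [-1.     0.01  -0.023  0.058]
 [-0.021  0.195  0.981  0.859]
 [ 0.     0.     0.     1.   ]]
side [[363.1991556    0.         327.37123035]
 [  0.         363.1991556  197.40047739]
 [  0.           0.           1.        ]] -0.011363603556159096 [[ 0.925  0.276 -0.26   0.454]
 [-0.379  0.701 -0.604 -0.424]
 [ 0.015  0.657  0.754  0.677]
 [ 0.     0.     0.     1.   ]]
0.1 [[ 9.58582251e-01  2.84815550e-01 -4.12209720e-04]
 [ 2.84815817e-01 -9.58580464e-01  1.85569529e-03]
 [ 1.33394690e-04 -1.89624042e-03 -9.99998193e-01]] 0.0187
```

View pics/top0.png

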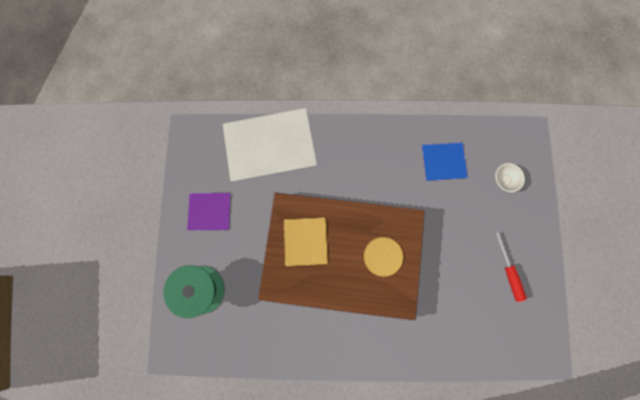

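View pics/side0.png

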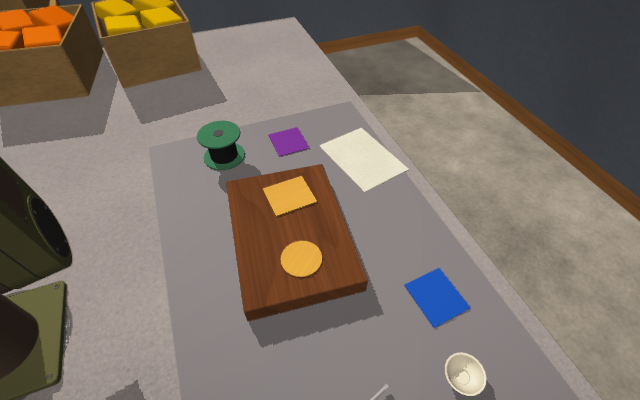

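```bash
cat > h.py <<'E'
from cell import r, grip, kinematics, telemetry, viewer, ticket
import cv2,numpy as np
def ray(d,uv,z):
    uv=np.asarray(uv,float).reshape(-1,1,2)
    n=cv2.undistortPoints(uv,d["K"],np.array([d["k1"],0,0,0.])).reshape(-1,2)
    P=np.asarray(d["pose"]); c=P[:3,3]
    v=np.c_[n[:,0],-n[:,1],-np.ones(len(n))]@P[:3,:3].T
    return c+v*((z-c[2])/v[:,2])[:,None]
def gold(d):
    h=cv2.cvtColor(d["frame"],cv2.COLOR_RGB2HSV)
    return cv2.inRange(h,(14,110,120),(30,255,255))
def brown(d):
    h=cv2.cvtColor(d["frame"],cv2.COLOR_RGB2HSV)
    return cv2.inRange(h,(0,100,20),(30,255,255))
def blobs(m,amin=400):
    c,_=cv2.findContours(m,cv2.RETR_EXTERNAL,cv2.CHAIN_APPROX_NONE)
    return sorted([x for x in c if cv2.contourArea(x)>amin],key=cv2.contourArea,reverse=True)
def show(d,name,box,k):
    x0,y0,x1,y1=box
    cv2.imwrite("pics/"+name,cv2.resize(d["frame"][y0:y1,x0:x1,::-1],None,fx=k,fy=k,interpolation=cv2.INTER_CUBIC))
E
python3 - <<'E'
from h import *
for n in("top","side"):
    d=viewer.get_image(n)
    for b in blobs(gold(d))[:6]:
        W=ray(d,b.reshape(-1,2),.049)[:,:2].astype(np.float32)*1000
        if not 300<W[:,0].mean()<900: continue
        print(n,"gold",b.reshape(-1,2).mean(0).round(),cv2.minAreaRect(W))
    for b in blobs(brown(d),3000)[:3]:
        W=ray(d,b.reshape(-1,2),.045)[:,:2].astype(np.float32)*1000
        a=cv2.approxPolyDP(b,5,True).reshape(-1,2)
        print(n,"brown",cv2.contourArea(b),cv2.minAreaRect(W),a.tolist(),ray(d,a,.045)[:,:2].round(3).tolist())
    if n=="top": show(d,"topc.png",(240,170,440,330),4)
E
```

```text
top gold [305. 242.] ((588.8305053710938, 119.38105773925781), (104.72923278808594, 95.98121643066406), 3.688786745071411)
top gold [383. 256.] ((558.2946166992188, -50.605167388916016), (86.6705551147461, 88.0981216430664), 89.78032684326172)
top brown 16528.5 ((562.4432373046875, 37.06184387207031), (336.7928771972656, 236.55859375), 83.64290618896484) [[275, 194], [259, 299], [414, 318], [422, 210]] [[0.695, 0.19], [0.464, 0.216], [0.429, -0.115], [0.661, -0.139]]
side gold [136.  15.] ((329.8706359863281, 1305.352783203125), (328.4604797363281, 376.973388671875), 5.418277263641357)
side gold [288. 195.] ((591.1527099609375, 119.37010955810547), (101.92022705078125, 93.43244171142578), 3.6857550144195557)
side gold [301. 258.] ((559.9432983398438, -49.175785064697266), (83.56639099121094, 82.41654968261719), 68.39273071289062)
side brown 15313.0 ((563.212158203125, 27.87420654296875), (356.3565673828125, 237.85064697265625), 83.54200744628906) [[321, 164], [226, 182], [248, 320], [365, 290], [367, 279]] [[0.699, 0.19], [0.465, 0.215], [0.431, -0.134], [0.65, -0.16], [0.664, -0.14]]
side brown 9132.0 ((6.667915344238281, 1198.2869873046875), (311.79534912109375, 970.1353149414062), 8.584787368774414) [[0, 0], [0, 106], [87, 95], [102, 50], [81, 5]] [[-0.22, 1.655], [-0.085, 0.761], [0.15, 0.729], [0.192, 1.014], [0.109, 1.468]]
side brown 6950.0 ((347.7616271972656, 1127.35693359375), (330.89739990234375, 768.661865234375), 5.8010735511779785) [[91, 3], [123, 87], [200, 69], [188, 20], [175, 0]] [[0.148, 1.476], [0.253, 0.736], [0.493, 0.759], [0.51, 1.156], [0.486, 1.381]]
```

View pics/topc.png

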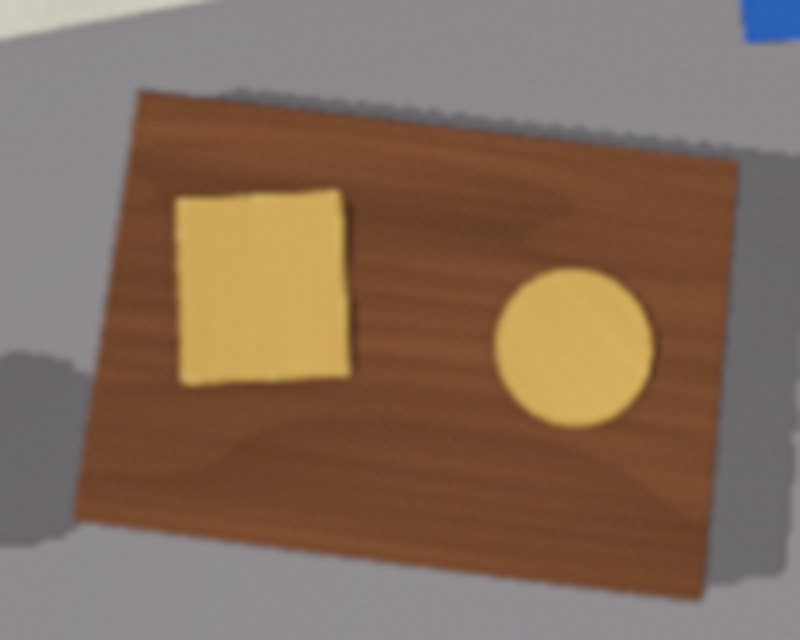

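The plate is the gold rectangle at about (305,242), the disc is at (384,257), and the blue (445,161) and purple (209,211) squares lie off the board and are look-alikes. Only the gold rectangle is brass, on the board and about 100x90. I'll fit the far edge, then push with two half-open fingers on the near side. The plate has to turn about −10° to sit square.

```bash
cat >> h.py <<'E'
def line(d,a,b,bl):
    # fit a world line (z=.045) through contour points near segment a-b
    p=bl.reshape(-1,2).astype(float); a=np.array(a,float);b=np.array(b,float)
    u=(b-a);L=np.hypot(*u);u/=L
    t=(p-a)@u; n=(p-a)@np.array([-u[1],u[0]])
    s=p[(t>.08*L)&(t<.92*L)&(abs(n)<4)]
    return ray(d,s,.045)[:,:2]
CORN={"top":([275,194],[422,210]),"side":([321,164],[367,279])}
def edge(d,n):
    W=line(d,*CORN[n],blobs(cv2.bitwise_or(brown(d),0),3000)[0])
    vx,vy,x,y=cv2.fitLine(W.astype(np.float32),cv2.DIST_HUBER,0,.001,.001).ravel()
    if vy<0:vx,vy=-vx,-vy
    return np.array([x,y]),np.degrees(np.arctan2(-vx,vy)) # point, yaw of board x
def plate(d):
    c=[]
    for b in blobs(gold(d)):
        W=ray(d,b.reshape(-1,2),.049)[:,:2].astype(np.float32)
        if 0.45<W[:,0].mean()<.75 and abs(W[:,1].mean())<.25: c.append(W)
    out=[]
    for W in c:
        (x,y),(w,h),a=cv2.minAreaRect(W)
        out.append((y,x,a if a<45 else a-90,w,h))
    out.sort(reverse=True)
    return out  # [0]=plate (left), [1]=disc
E
python3 - <<'E'
from h import *
for n in("top","side"):
    d=viewer.get_image(n); p,yaw=edge(d,n); P=plate(d)
    x=np.array([np.cos(np.radians(yaw)),np.sin(np.radians(yaw))])
    for q in P: print(n,np.round(q,4),"xb rel edge",round((np.array([q[1],q[0]])-p)@x,4))
    print(p,yaw)
E
```

```text
top [0.1193 0.5888 3.6888 0.1047 0.0959] xb rel edge -0.0998
top [-0.0506  0.5583 -0.2197  0.0867  0.0881] xb rel edge -0.1115
[0.67871785 0.02444118] -6.306229
side [0.1193 0.5911 3.2714 0.1017 0.0936] xb rel edge -0.1003
side [ -0.0492   0.5599 -21.6084   0.0836   0.0824] xb rel edge -0.1125
[0.67964196 0.00859427] -6.382912
```

```bash
cat >> h.py <<'E'
YAW=np.radians(-6.35); XB=np.array([np.cos(YAW),np.sin(YAW),0]); YB=np.array([-XB[1],XB[0],0])
R=np.column_stack([XB,-YB,[0,0,-1]])
E
python3 - <<'E'
from h import *
grip(0.5)
p=np.array([.590,.1193,0])-.094*XB
r.goto([p[0],p[1],.12],R)
r.move_straight([p[0],p[1],.062],feed=.15)
hit=r.move_straight([p[0],p[1],.030],feed=.015,until_force=3)
s=telemetry.state(); print(hit,s["time_s"],s["eef_pos"],s["wrist_force"],s["width"])
z=s["eef_pos"][2]
r.move_straight([p[0],p[1],z+.0025],feed=.03)
s=telemetry.state(); print(s["time_s"],s["eef_pos"],s["wrist_force"])
d=viewer.get_image("side"); show(d,"touch.png",(180,120,420,320),3)
E
```

```text
True 5.4833 [0.49655674 0.12970991 0.04315591] [-1.15616057  0.73642598  4.46469489] 0.4967238268888749
5.75 [0.49654664 0.12966962 0.04558935] [ 0.0234007   0.36371696 -0.33527892]
```

View pics/touch.png

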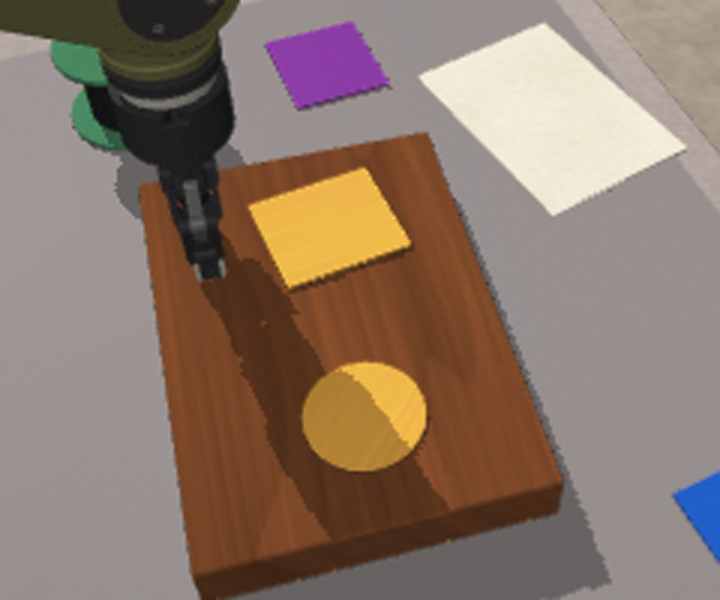

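```bash
cat > look.py <<'E'
from h import *
s=telemetry.state(); print(s["time_s"],s["eef_pos"],s["wrist_force"])
def meas():
    for n in("top","side"):
        d=viewer.get_image(n); P=plate(d)
        e={"top":[.67872,.02444,0],"side":[.67964,.00859,0]}[n]
        for q in P: print(n,np.round(q,4),"xb rel edge",round((np.array([q[1],q[0],0])-e)@XB-.001,4))
    return d
E
python3 - <<'E'
from look import *
p=np.array([.590,.1193,.0447])-.094*XB
r.move_straight(p,feed=.03)
r.move_straight(p+.085*XB,feed=.05)
s=telemetry.state(); print(s["time_s"],s["eef_pos"],s["wrist_force"])
d=meas(); show(d,"push1s.png",(180,120,420,320),3)
d=viewer.get_image("top"); show(d,"push1t.png",(240,170,440,330),4)
E
```

```text
5.8 [0.49636944 0.1296658  0.04541252] [-0.2676151  -0.20055536 -0.29220528]
7.9 [0.58099645 0.12031055 0.04469787] [-2.12218133  0.75376343  0.97459199]
top [ -0.0511   0.5577 -44.9407   0.0845   0.0878] xb rel edge -0.1129
side [ 0.1049  0.6419 -6.431   0.094   0.1   ] xb rel edge -0.0492
side [ -0.0492   0.5599 -21.6084   0.0836   0.0824] xb rel edge -0.1136
```

View pics/push1s.png

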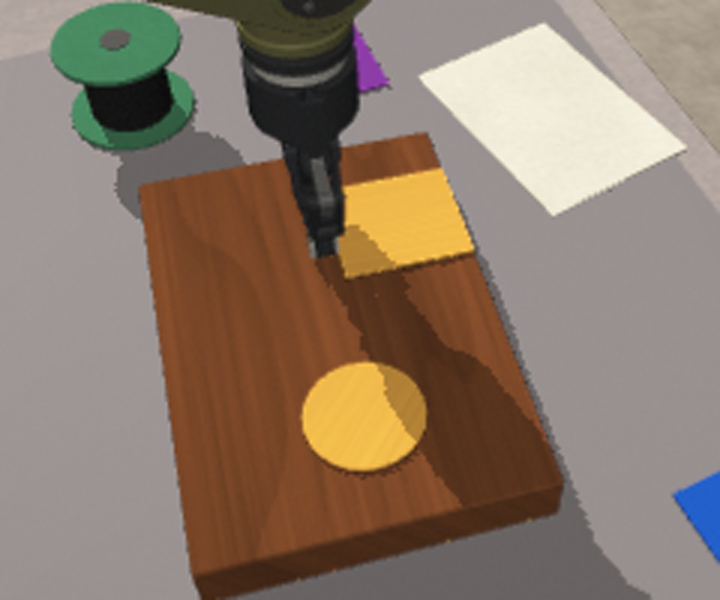

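View pics/push1t.png

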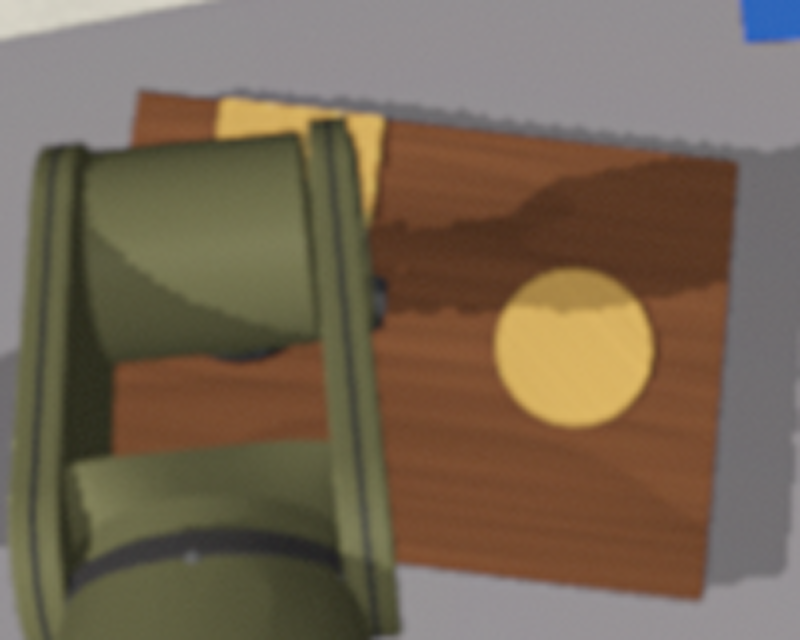

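The side view shows the plate square at yaw −6.4°, with its far side flush with the edge. It needs 24 mm more.

```bash
python3 - <<'E'
from look import *
p=np.array([.590,.1193,.0447])-.094*XB
r.move_straight(p+.109*XB,feed=.04)
s=telemetry.state(); print(s["time_s"],s["eef_pos"],s["wrist_force"])
b=p+.085*XB
r.move_straight(b,feed=.08)
r.move_straight(b+[0,0,.12],feed=.2)
r.move_straight(b+[0,0,.12]-.1*XB,feed=.2)
a=list(telemetry.state()["joints"]); a[0]-=60; r.move_joints(a)
d=meas(); show(d,"push2s.png",(180,120,420,320),3)
d=viewer.get_image("top"); show(d,"push2t.png",(240,170,440,330),4)
print(telemetry.state()["time_s"])
E
```

```text
8.05 [0.58104098 0.12028246 0.0447376 ] [-1.24787508  0.06267713  0.77926044]
8.8 [0.60547426 0.11756583 0.04477739] [ 0.37393275 -0.27197238 -0.96451411]
top [ 0.102   0.6629 -6.2809  0.0956  0.1029] xb rel edge -0.0252
top [-0.0506  0.5583 -0.2197  0.0867  0.0881] xb rel edge -0.1124
side [ 0.1021  0.666  -6.6252  0.094   0.1015] xb rel edge -0.0249
side [ -0.0492   0.5599 -21.6084   0.0836   0.0824] xb rel edge -0.1136
12.6167
```

View pics/push2s.png

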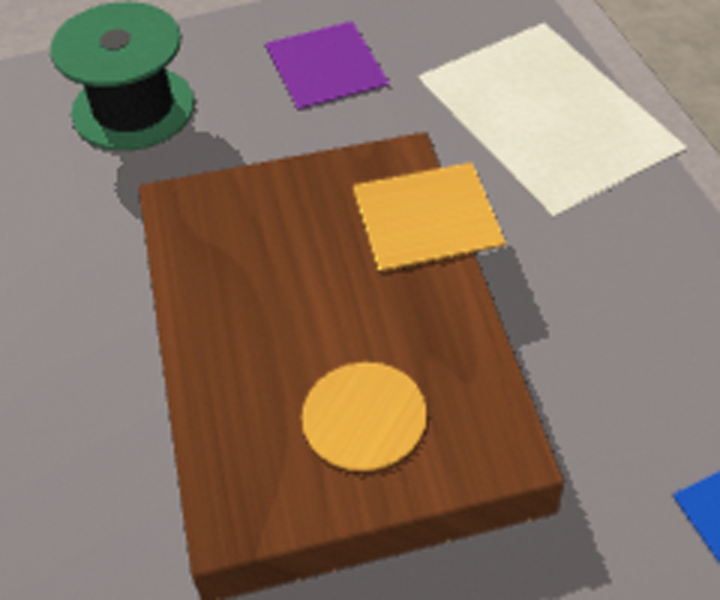

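View pics/push2t.png

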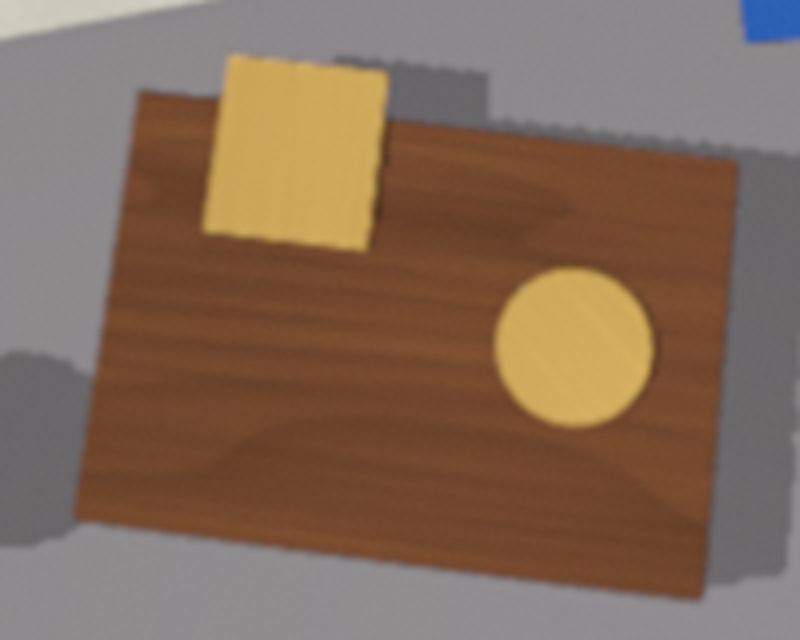

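Both views show the plate flat and square to the far edge, sticking out about 25 mm. The disc is unmoved and the arm is clear.

```bash
python3 -c "
from cell import ticket
ticket.job_done()"
```

```text
the job is handed in; nothing more can be done
```

The plate now lies flat on the board, sticking out about 25 mm over the far edge and square to it, and the job is handed in. I pushed it at its near 90 mm side with the two half-open fingertips just above the board; this also turned it square (about 10°).

- **Overhang:** the last check gave 24.8 mm from the top camera and 25.1 mm from the side camera. These include a correction of about 1 mm for where the board edge falls within a pixel.
- **Squareness:** the plate's angle was −6.3° (top) and −6.6° (side), against −6.35° for the board edge, so within about 0.3°.
- **Disc:** its measured position was the same before and after in both cameras.
- **Limits:** the last check ended at 12.6 s, with the arm clear of everything. The wrist force I read peaked at about 5 N, when the fingers touched the board.
- **Disagreement:** the two cameras differ by about 3 mm in the plate's absolute position, but agree on its position relative to the edge. No check failed.

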